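# Find the socket that fits the board clamp's nut

## Robot

A 6-joint arm with a two-finger parallel gripper is mounted at the origin on the work surface. World frame = base frame: x ahead of the robot, y to its left, z up, the work surface at z = 0. Lengths are in m, angles in rad, forces in N, time in s.
With the tool pointing down it reaches from about 0.35 to 0.975 m from the base axis. Payload 7.1 kg.
Tool frame: the origin (TCP) lies midway between the tips of the shut fingers; the grasp point (between the pads) lies 19 mm behind it; z points along the fingers, x is the direction in which the jaws open and shut, and the axes are right-handed (so a half turn about z gives the same grasp; the last joint's range is limited). The gripper opens to 88 mm and grips with 3 to 60 N. Pads are 20 mm wide; open, the fingers measure 115 mm over their backs; the gripper's body (75 mm by 178 mm) begins 61 mm behind the grasp point.
Start: joints at [1.312, 0.423, 1.63, -0, 1.089, -0.019], TCP at [0.148, 0.607, 0.223] pointing down, gripper open.
Joint ranges: [-3, 3], [-0.9, 2.11], [0.09, 2.58], [-1.31, 4.45], [0.11, 2.69], [-2.54, 2.54]. Speed limits (rad/s): [2.39, 2.39, 3.01, 3.14, 3.14, 3.14].

## Interface

Orientations are given as a unit quaternion [w, x, y, z].
In Python, from station import move_pose, movel, movej, command_gripper, wait, inverse_kinematics, read_camera, camera_info, MotionError, job_done, get_time, get_joint_pos, get_qvel, get_effort, get_tcp_pos, get_ee_rot, get_ft_force, get_ft_torque, get_grip_width gives the robot as it stands. Calls block until the motion is done:
- move_pose(position, orientation): joint-space move of the TCP to a pose.
- movel(position, frame=None, v=0.15, until_force=None): straight line of the TCP; frame=None keeps the orientation; v is the mean speed in m/s. With until_force (N) it stops when the force on the tool has changed by that much, and returns True; else False.
- movej(angles): joint-space move.
- command_gripper(opening): opening from 0.0 (shut) to 1.0 (fully open); the grip force is fixed at half the most; returns when the fingers have stopped.
- wait(seconds).
- inverse_kinematics(position, orientation): joint angles nearest the present ones, or None.
- read_camera(name): name is "side" or "top" or "wrist"; returns the picture (480x640x3 uint8, red, green, blue); there is no depth.
- camera_info(name): a dict with "intrinsics" (3x3 intrinsics, pixels), "T" (4x4, takes a point from camera to world coordinates); the wrist camera has in their place "tool_from_camera" (4x4, takes a point from camera to tool coordinates, whose origin is the TCP and whose axes are the tool frame's). Camera axes: x right, y up, looking along -z (the intrinsics and any distortion apply to the point x, -y, -z); pixel columns grow to the right and rows downward; lengths in m; the calibration is good to about 2 mm. A picture is of the moment at which its call begins: read the wrist's pose just before it. camera_info takes no time and is no camera call.
A pose or a line that the arm cannot do raises MotionError and nothing moves.
- job_done(): hands the job in, once; it reports no verdict.
Readings, each from a call of its own:
- get_time(): time.
- get_joint_pos(): joint angles.
- get_qvel(): joint speeds.
- get_effort(): joint torques, N m.
- get_tcp_pos(): TCP position.
- get_ee_rot(): TCP orientation.
- get_ft_force(): force on the tool from outside, world axes, zero at the start.
- get_ft_torque(): the same for the moment, N m.
- get_grip_width(): opening from 0.0 (shut) to 1.0 (fully open).
Only numpy, scipy, OpenCV 4.12 (cv2) and the standard library are available. Lean on these libraries where they do the work, as an engineer would, in place of code of your own. Each camera call takes 0.05 s, during which the arm holds its last target. There are 200 camera calls.

## Task

Find which of the three look-alike orange-handled sockets on the blue mat fits the brass hex nut of the board clamp by trying them on the nut; stand each one that does not fit (too small to go on, or so big that it spins without turning the nut) back upright on the mat. With the fitting socket fully down over the nut, turn the nut clockwise, seen from above, by about an eighth of a turn in all from where it began, and finish while still gripping that socket, seated upright on the nut. Leave the phone, the bottle and the tub alone.

Things in the scene. Friction and masses are not known exactly. Their poses are not given: they have to be found in the camera images.
- nut_top (a point): Centre of the top face (z = 42 mm) of a brass hex nut: 19 mm across flats, 21.9 over corners, 12 high, top edge chamfered, on a 36 mm washer; an 11 mm stud stands 4 mm above it. x is square to one pair of flats, y parallel to them; both turn with the nut. A socket fully down rests on the washer, its handle centre 46 mm above this point; 58 mm if it only sits on the nut
- clamp: Board clamp that carries the nut at its centre, fixed to the bench: white plate 120 (x) by 110 mm (y), 14 thick, with a green board and a 36 mm wide aluminium bar across it, washer top 30 mm high. Origin under its centre, z up. A socket goes on with its bar parallel to any of the nut's three pairs of flats (every 60 degrees)
- nut (a joint): turn of the nut, rad, 0 at the start, growing clockwise as seen from above; stiff (0.15 N m of friction), stays where it is left, stops at -1.5 and +1.5
- socket_a_grip (a point): Look-alike socket, 128-208 g, 76 mm high, standing mouth down on the mat: round steel socket (35 mm across, 32 high), neck (16 across, 8 high), orange bar handle 44 long, 16 thick, 36 high, pinched across the 16. Point: the bar's centre, on the socket's axis, 58 mm above the mouth's rim. x along the bar, y across it, z up. Two of the mouth's six flats are parallel to the bar. Mouth size: see mat_top
- socket_b_grip (a point): Look-alike socket, 128-208 g, 76 mm high, standing mouth down on the mat: round steel socket (35 mm across, 32 high), neck (16 across, 8 high), orange bar handle 44 long, 16 thick, 36 high, pinched across the 16. Point: the bar's centre, on the socket's axis, 58 mm above the mouth's rim. x along the bar, y across it, z up. Two of the mouth's six flats are parallel to the bar. Mouth size: see mat_top
- socket_c_grip (a point): Look-alike socket, 128-208 g, 76 mm high, standing mouth down on the mat: round steel socket (35 mm across, 32 high), neck (16 across, 8 high), orange bar handle 44 long, 16 thick, 36 high, pinched across the 16. Point: the bar's centre, on the socket's axis, 58 mm above the mouth's rim. x along the bar, y across it, z up. Two of the mouth's six flats are parallel to the bar. Mouth size: see mat_top
- mat_top (a point): Centre of the top of the blue mat, 130 (x) by 250 mm (y), 4 thick, fixed on the bench, z up. The sockets stand on it about 70 mm apart along y, bars roughly along y. Mouths, 20 mm deep: one 20.8 mm across flats fits; one 16.5 mm only sits on top of the nut; one 24.5 mm drops over it but spins. Which is which cannot be seen and is not told: try them
- phone: black phone, 72 x 150 x 9 mm, lying loose on the bench, origin under its centre; to be left alone
- flux_bottle: white bottle, 44 mm across, 85 mm high, loose on the bench, origin at the centre of its underside; to be left alone
- paste_tub: white tub with a yellow lid, 70 mm across, 28 mm high, loose on the bench, origin at the centre of its underside; to be left alone
Things that resemble listed ones, but are neither listed nor needed, are in the scene too. Leave any turquoise look-alike of the part that bears socket_a_grip alone. What is shaped like the part that bears socket_b_grip but black is not meant.

How it is judged:
On the way:
1. a socket held in the fingers is fully down over the nut, the nut not yet turned far (((z of socket_a_grip in the frame of nut_top below 0.0485 m and horizontal distance between socket_a_grip and nut_top below 0.005 m and angle between socket_a_grip's own z axis and vertical below 0.1 rad and contact force between the fingers and socket_a above 2 N) or (z of socket_b_grip in the frame of nut_top below 0.0485 m and horizontal distance between socket_b_grip and nut_top below 0.005 m and angle between socket_b_grip's own z axis and vertical below 0.1 rad and contact force between the fingers and socket_b above 2 N) or (z of socket_c_grip in the frame of nut_top below 0.0485 m and horizontal distance between socket_c_grip and nut_top below 0.005 m and angle between socket_c_grip's own z axis and vertical below 0.1 rad and contact force between the fingers and socket_c above 2 N)) and value of joint nut below 0.35 rad), for 0.1 s.
At the end, for the whole second after the job is handed in: Fitting socket gripped and fully down over the nut (handle centre under 48.5 mm above the nut's top, within 5 mm of its axis, 0.1 rad of upright); nut turned clockwise 0.4 to 1.2 rad in all; other two sockets upright (0.1 rad) on the mat, untouched by the robot (value of joint nut between 0.4 and 1.2 rad and ((z of socket_a_grip in the frame of nut_top below 0.0485 m and horizontal distance between socket_a_grip and nut_top below 0.005 m and angle between each of socket_a_grip, socket_b_grip, socket_c_grip's own z axis and vertical below 0.1 rad and contact force between the fingers and socket_a above 2 N and x of socket_b_grip in the frame of mat_top between -0.065 and 0.065 m and y of socket_b_grip in the frame of mat_top between -0.125 and 0.125 m and z of socket_b_grip in the frame of mat_top between 0.052 and 0.063 m and contact force between each of the arm, the fingers and socket_b below 0.2 N and x of socket_c_grip in the frame of mat_top between -0.065 and 0.065 m and y of socket_c_grip in the frame of mat_top between -0.125 and 0.125 m and z of socket_c_grip in the frame of mat_top between 0.052 and 0.063 m and contact force between each of the arm, the fingers and socket_c below 0.2 N) or (z of socket_b_grip in the frame of nut_top below 0.0485 m and horizontal distance between socket_b_grip and nut_top below 0.005 m and angle between each of socket_b_grip, socket_a_grip, socket_c_grip's own z axis and vertical below 0.1 rad and contact force between the fingers and socket_b above 2 N and x of socket_a_grip in the frame of mat_top between -0.065 and 0.065 m and y of socket_a_grip in the frame of mat_top between -0.125 and 0.125 m and z of socket_a_grip in the frame of mat_top between 0.052 and 0.063 m and contact force between each of the arm, the fingers and socket_a below 0.2 N and x of socket_c_grip in the frame of mat_top between -0.065 and 0.065 m and y of socket_c_grip in the frame of mat_top between -0.125 and 0.125 m and z of socket_c_grip in the frame of mat_top between 0.052 and 0.063 m and contact force between each of the arm, the fingers and socket_c below 0.2 N) or (z of socket_c_grip in the frame of nut_top below 0.0485 m and horizontal distance between socket_c_grip and nut_top below 0.005 m and angle between each of socket_c_grip, socket_a_grip, socket_b_grip's own z axis and vertical below 0.1 rad and contact force between the fingers and socket_c above 2 N and x of socket_a_grip in the frame of mat_top between -0.065 and 0.065 m and y of socket_a_grip in the frame of mat_top between -0.125 and 0.125 m and z of socket_a_grip in the frame of mat_top between 0.052 and 0.063 m and contact force between each of the arm, the fingers and socket_a below 0.2 N and x of socket_b_grip in the frame of mat_top between -0.065 and 0.065 m and y of socket_b_grip in the frame of mat_top between -0.125 and 0.125 m and z of socket_b_grip in the frame of mat_top between 0.052 and 0.063 m and contact force between each of the arm, the fingers and socket_b below 0.2 N))); the arm keeps its last pose, push and grip.
It fails at once if the phone is moved more than 20 mm (distance of phone from where it was at the start of the episode above 0.02 m).
It fails at once if the bottle is moved more than 20 mm (distance of flux_bottle from where it was at the start of the episode above 0.02 m).
It fails at once if the tub is moved more than 20 mm (distance of paste_tub from where it was at the start of the episode above 0.02 m).
It also fails if it takes over 72 s, if anything falls off the work surface, if the arm or the gripper's body presses on something with over 40 N, if the wrist force passes 120 N, or if a joint passes its speed limit or range.

## Working session

There is one attempt and no reset: what is moved stays moved. The work goes in short steps, each a Python script; the robot and the scene stay as the last script left them, time stands still between calls to the robot, and variables do not carry over. Pictures are saved under pics/ and viewed, about 8 in all and at most 12, crops included, and the job is handed in when it is done.

```bash
mkdir -p pics; ls
cat > h.py <<'E'
import numpy as np, cv2
from scipy.spatial.transform import Rotation as R
from station import *
def save(n,im): cv2.imwrite('pics/%s.png'%n,im[:,:,::-1])
def pose():
    q=np.array(get_ee_rot()); T=np.eye(4)
    T[:3,:3]=R.from_quat(q[[1,2,3,0]]).as_matrix(); T[:3,3]=get_tcp_pos(); return T
def cam(n,T=None):
    c=camera_info(n); K=np.array(c['intrinsics'])
    M=np.array(c['T']) if n!='wrist' else T@np.array(c['tool_from_camera'])
    return K,M
def ray(K,M,uv,z):
    uv=np.atleast_2d(uv).astype(float)
    d=np.c_[(uv[:,0]-K[0,2])/K[0,0],-(uv[:,1]-K[1,2])/K[1,1],-np.ones(len(uv))]@M[:3,:3].T
    o=M[:3,3]; return o+d*((z-o[2])/d[:,2])[:,None]
def proj(K,M,p):
    p=(np.atleast_2d(p)-M[:3,3])@M[:3,:3]
    return np.c_[K[0,2]+K[0,0]*p[:,0]/-p[:,2],K[1,2]+K[1,1]*-p[:,1]/-p[:,2]]
def quat(yaw): # tool down, jaw (tool x) at yaw in world
    x=np.array([np.cos(yaw),np.sin(yaw),0]); z=np.array([0,0,-1.])
    q=R.from_matrix(np.c_[x,np.cross(z,x),z]).as_quat(); return q[[3,0,1,2]]
def blobs(im,lo,hi,amin=100):
    m=cv2.inRange(cv2.cvtColor(im,cv2.COLOR_RGB2HSV),lo,hi)
    cs,_=cv2.findContours(m,cv2.RETR_EXTERNAL,cv2.CHAIN_APPROX_NONE)
    return sorted([c for c in cs if cv2.contourArea(c)>amin],key=cv2.contourArea,reverse=True)
E
python3 - <<'E'
from h import *
for n in('top','side'):
    im=read_camera(n); save(n+'0',im)
    print(n,camera_info(n))
    K,M=cam(n); print(M[:3,3])
print(camera_info('wrist'))
im=cv2.imread('pics/top0.png')[:,:,::-1];K,M=cam('top')
for c in blobs(im,(5,130,100),(20,255,255)):
    r=cv2.minAreaRect(c);print('orange',r,ray(K,M,r[0],.08)[0])
for c in blobs(im,(100,100,40),(125,255,255),500):
    r=cv2.minAreaRect(c);print('blue',r,ray(K,M,r[0],.004)[0])
print(get_joint_pos(),get_grip_width(),get_time())
E
```

```text
pics
top {'intrinsics': array([[480.27467635,   0.        , 309.63860103],
       [  0.        , 480.27467635, 241.23570524],
       [  0.        ,   0.        ,   1.        ]]), 'T': array([[ 1.12387322e-02,  9.95884054e-01, -8.99368781e-02,
         4.85415182e-01],
       [-9.99936317e-01,  1.12855026e-02,  1.15141345e-05,
         2.42209952e-02],
       [ 1.02644961e-03,  8.99310212e-02,  9.95947467e-01,
         9.77293337e-01],
       [ 0.00000000e+00,  0.00000000e+00,  0.00000000e+00,
         1.00000000e+00]])}
[0.48541518 0.024221   0.97729334]
side {'intrinsics': array([[450.28558134,   0.        , 323.1032473 ],
       [  0.        , 450.28558134, 234.96916612],
       [  0.        ,   0.        ,   1.        ]]), 'T': array([[-0.77142318,  0.3711346 , -0.51688044,  0.16239681],
       [-0.63628344, -0.45890122,  0.62012342,  0.51766122],
       [-0.0070478 ,  0.80726004,  0.59015384,  0.5397687 ],
       [ 0.        ,  0.        ,  0.        ,  1.        ]])}
[0.16239681 0.51766122 0.5397687 ]
{'intrinsics': array([[360.93904202,   0.        , 324.73093057],
       [  0.
[... 390 characters left out ...]
,  0.00000000e+00,  0.00000000e+00,
         1.00000000e+00]])}
orange ((319.4924011230469, 273.9434814453125), (642.3016967773438, 409.2205810546875), 0.46205273270606995) [0.50542465 0.00515154 0.08      ]
orange ((100.0, 424.5), (109.0, 200.0), 90.0) [0.22861782 0.40043369 0.08      ]
orange ((30.800884246826172, 339.98675537109375), (19.423547744750977, 21.286081314086914), 3.814074993133545) [0.37813658 0.53536093 0.08      ]
blue ((414.32281494140625, 270.975830078125), (64.58971405029297, 123.88760375976562), 88.31531524658203) [ 0.51527447 -0.18832834  0.004     ]
[ 1.31203304e+00  4.23754408e-01  1.63058376e+00 -2.34984918e-05
  1.08860342e+00 -1.89604828e-02] 0.9984285967537825 0.1
```

View pics/top0.png

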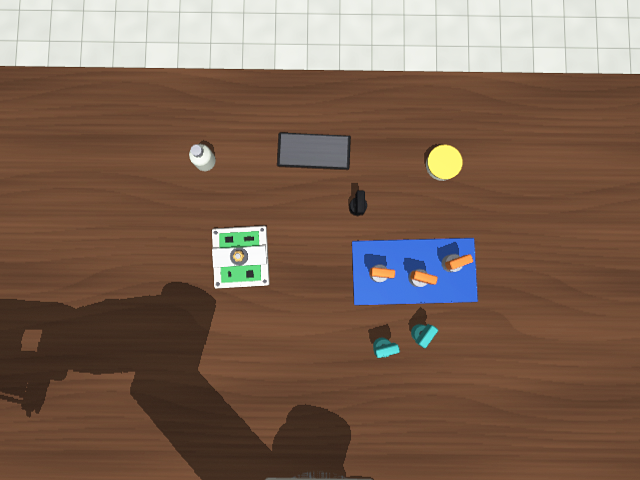

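View pics/side0.png

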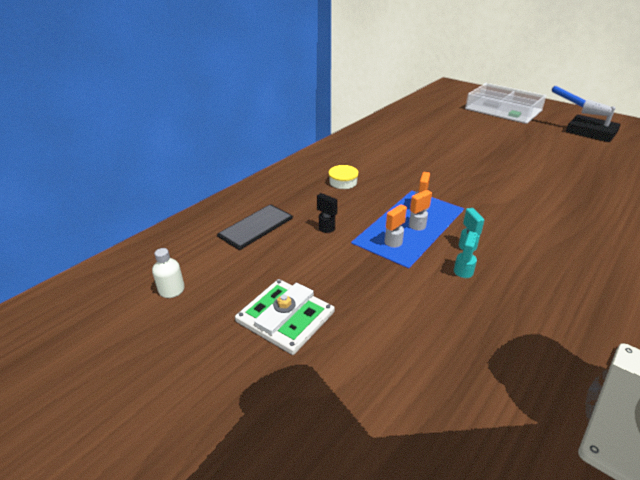

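The top view shows orange-handled sockets at (383,272), (424,278) and (460,262) on the blue mat. These match the description. I'm excluding the turquoise ones at (386,349) and (425,336), and the black one at (358,203). The nut is at (238,256). Next I'll move above the nut and then the mat for close wrist views.

```bash
cat >> h.py <<'E'
def yawpick(p,yaw):
    best=None
    for k in(-1,0,1,2):
        y=yaw+k*np.pi
        q=inverse_kinematics(list(p),list(quat(y)))
        if q is not None and (best is None or abs(q[5])<abs(best[1][5])): best=(y,q)
    return best
def go(p,yaw,v=None):
    if v: return movel(list(p),list(quat(yaw)),v=v)
    move_pose(list(p),list(quat(yaw)))
def orange(im,amin=60): return blobs(im,(7,170,150),(16,255,255),amin)
E
python3 - <<'E'
from h import *
im=cv2.imread('pics/top0.png')[:,:,::-1].copy();K,M=cam('top')
S=[]
for c in orange(im):
    r=cv2.minAreaRect(c)
    p=ray(K,M,r[0],.07)[0]; print('orange',r,p)
    if 350<r[0][0]<490: S.append(p)
N=ray(K,M,(238,256),.042)[0]; print('nut',N)
q0=yawpick([N[0],N[1],.16],0); print(q0)
t=get_time(); move_pose([N[0],N[1],.16],list(quat(q0[0]))); print(get_time()-t)
wait(.2); T=pose(); im=read_camera('wrist'); np.save('Tn.npy',T); save('nut',im)
c=np.array([.515,-.188,.25]); q0=yawpick(c,0); print(q0)
t=get_time(); move_pose(list(c),list(quat(q0[0]))); print(get_time()-t)
wait(.2); T2=pose(); im2=read_camera('wrist'); np.save('Tm.npy',T2); save('mat',im2)
K,M=cam('wrist',T2)
for b in orange(im2):
    r=cv2.minAreaRect(b); print(r, ray(K,M,r[0],.08)[0])
K,M=cam('wrist',T); uv=proj(K,M,N)[0]; print(uv)
u,v=uv.astype(int); crop=cv2.resize(im[max(v-60,0):v+60,u-60:u+60],(540,540),interpolation=cv2.INTER_CUBIC)
save('v1',np.hstack([crop,cv2.resize(im2,(260,195)) if 0 else np.zeros((540,1,3),np.uint8)]))
print(u,v,get_time())
E
```

```text
orange ((424.9717102050781, 277.34906005859375), (22.66448974609375, 8.378993034362793), 15.945395469665527) [ 0.50148198 -0.19388559  0.07      ]
orange ((460.4621276855469, 260.9632568359375), (7.692445278167725, 22.416635513305664), 70.70995330810547) [ 0.53313478 -0.26130906  0.07      ]
nut [0.53939204 0.16354494 0.042     ]
(0.0, array([ 2.73277827e-01,  4.15567892e-01,  1.81345460e+00, -4.44089210e-16,
        9.12570159e-01,  2.73277827e-01]))
2.1332999999999998
(6.283185307179586, array([-3.71725150e-01,  2.78668340e-01,  1.77587191e+00, -4.44089210e-16,
        1.08705240e+00, -3.71725150e-01]))
1.3584
((320.8899841308594, 125.2699966430664), (15.697771072387695, 18.10193634033203), 8.13010311126709) [ 0.51056686 -0.10053205  0.08      ]
((341.0618591308594, 283.63916015625), (43.253746032714844, 15.02712345123291), 66.03750610351562) [ 0.53028699 -0.24999179  0.08      ]
[326.14196018 237.07149476]
326 237 4.0917
```

View pics/v1.png

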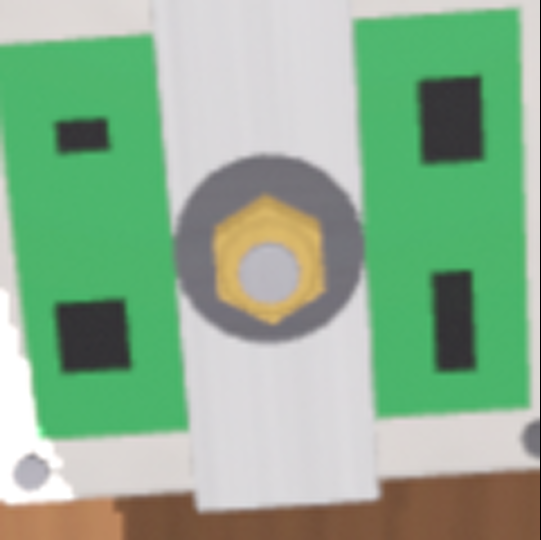

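View pics/mat.png

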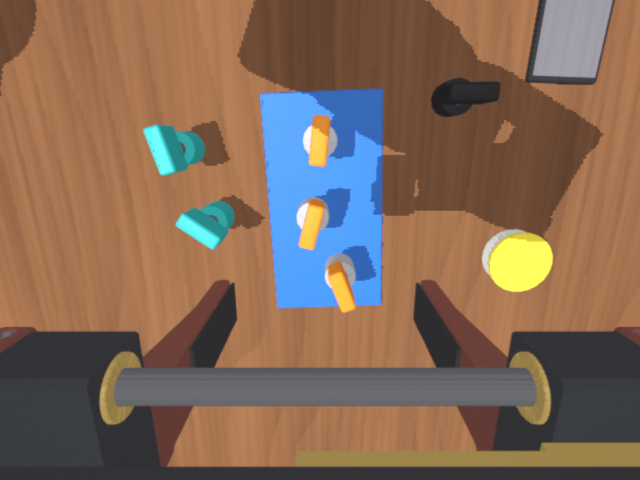

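The nut crop shows the hex flats nearly vertical in the image (about 3° tilt), the stud at crop (268,272) and the washer at (269,248). The mat view shows the orange bars at (320,141), (312,223) and (341,287). Next I'll take views from straight above each one for precision.

```bash
cat > m.py <<'E'
from h import *
def nadir(x,y,z,yaw=0.0):
    C=np.array(camera_info('wrist')['tool_from_camera'])[:2,3]
    Rm=R.from_quat(quat(yaw)[[1,2,3,0]]).as_matrix()
    off=Rm[:2,:2]@C
    move_pose([x-off[0],y-off[1],z],list(quat(yaw))); wait(.25)
    T=pose(); im=read_camera('wrist'); K,M=cam('wrist',T); return im,K,M
def bar(im,K,M,x,y):
    u,v=proj(K,M,[x,y,.08])[0]; cs=blobs(im,(5,185,90),(18,255,255),300)
    c=min(cs,key=lambda c:np.hypot(*(np.array(cv2.minAreaRect(c)[0])-(u,v))))
    b=ray(K,M,cv2.boxPoints(cv2.minAreaRect(c)),.08)
    e=[b[1]-b[0],b[2]-b[1]]; e.sort(key=np.linalg.norm)
    ang=np.arctan2(e[1][1],e[1][0])%np.pi   # bar direction
    return b.mean(0)[:2],ang,[np.linalg.norm(a)*1e3 for a in e],(u,v)
E
python3 - <<'E'
from m import *
T=np.load('Tm.npy');im=cv2.imread('pics/mat.png')[:,:,::-1];K,M=cam('wrist',T)
g=[ray(K,M,p,.06)[0] for p in((341,287),(312,223),(320,141))]
out=[];res=[]
for i,p in enumerate(g):
    im,K,M=nadir(p[0],p[1],.16)
    c,a,s,(u,v)=bar(im,K,M,p[0],p[1]); print(i,p,c,np.degrees(a),s,u,v); res.append([*c,a])
    u,v=int(u),int(v);out.append(cv2.resize(im[v-60:v+60,u-60:u+60],(260,260)))
    save('s%d'%i,im)
np.save('S.npy',res)
N=[.5394,.1635]
im,K,M=nadir(*N,.12); save('nutn',im)
u,v=proj(K,M,[*N,.042])[0];print(u,v); u,v=int(u),int(v)
crop=im[v-30:v+30,u-30:u+30]; big=cv2.resize(crop,(480,480),interpolation=cv2.INTER_CUBIC)
save('v2',np.vstack([np.hstack(out)[:, :780],np.hstack([cv2.resize(big,(330,330)),np.zeros((330,450,3),np.uint8)])]))
b=blobs(big,(12,90,60),(30,255,255),2000)
for c in b:
    c=cv2.convexHull(c); mm=cv2.moments(c); uv=np.array([mm['m10'],mm['m01']])/mm['m00']
    w=ray(K,M,uv/8-.5+(u-30,v-30),.042)[0]
    P=ray(K,M,c[:,0]/8-.5+(u-30,v-30),.042)[:,:2]-w[:2]
    # hexagon angle: width as function of direction, 60-deg periodic
    th=np.radians(np.arange(0,180,1)); W=np.array([np.ptp(P@[np.cos(t),np.sin(t)]) for t in th])
    ph=np.angle(np.sum(W*np.exp(6j*th)))/6  # max width (corner) dir
    print('nut',w,'corner dir',np.degrees(ph),'W',W.min()*1e3,W.max()*1e3)
hs=cv2.cvtColor(big,cv2.COLOR_RGB2HSV); print(hs[240,240],get_time())
E
```

```text
0 [ 0.53123064 -0.26228993  0.06      ] [ 0.50320193 -0.20130616] 71.8140122343654 [np.float64(15.688098757813414), np.float64(36.49638621076176)] 323.9834091217549 137.16065620024824
1 [ 0.50125902 -0.19304914  0.06      ] [ 0.52982207 -0.25667942] 111.07280070337013 [np.float64(13.998695306435009), np.float64(46.843009067751716)] 323.9909442659832 134.30043820602464
2 [ 0.50947156 -0.11404579  0.06      ] [ 0.50916061 -0.11336638] 83.95674175272966 [np.float64(13.7107253774444), np.float64(40.79336073546849)] 324.77190640291764 134.0504811240782
324.398882618365 134.01903897899024
nut [0.53873871 0.1642493  0.042     ] corner dir -26.045781409487205 W 19.019039170285065 21.626767021069533
[133   9 189] 7.9417
```

View pics/v2.png

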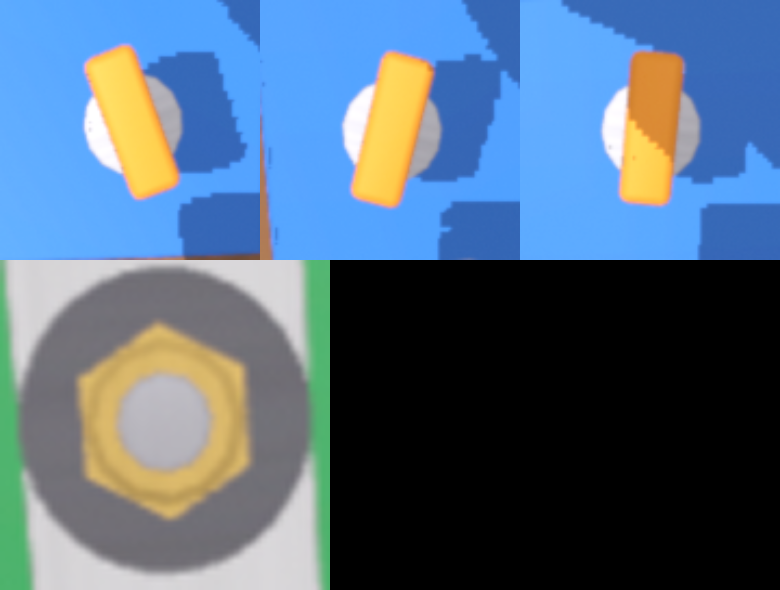

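The bars are clean in the nadir views. Lit faces look yellowish, so I'll widen the hue mask. The nut matches its spec: widths 19.0 and 21.6 mm, flats square to yaw +4°. Next I'll re-measure the bars from the saved pictures, then fetch socket 2, the one nearest the nut.

```bash
sed -i 's/(5,185,90),(18,255,255),300/(5,120,90),(27,255,255),300/' m.py
cat >> m.py <<'E'
N=np.array([.53874,.16425]); NY=np.radians(4.0)
ZG=.043  # TCP height gripping on mat
def fetch(c,a):
    yaw=a-np.pi/2
    move_pose([*c,.13],list(quat(yaw))); go([*c,ZG],yaw,.12)
    command_gripper(0.0); w=get_grip_width()
    movel([*c,.15],v=.15); print('grip w mm',w*88,'t',get_time())
def view_held(name):
    im=read_camera('wrist'); C=np.array(camera_info('wrist')['tool_from_camera']); K=cam('top')[0]*0+np.array(camera_info('wrist')['intrinsics'])
    cs=blobs(im,(5,120,70),(27,255,255),300)
    # in tool coords plane z=-0.037 (bar top)
    for c in cs[:4]:
        r=cv2.boxPoints(cv2.minAreaRect(c)); p=ray(K,C,r,-.037); print('held',cv2.minAreaRect(c),p.mean(0).round(4))
    save(name,im)
E
python3 - <<'E'
from m import *
# recompute from saved pictures with the poses of the nadir views (yaw 0)
T=np.load('Tm.npy');im=cv2.imread('pics/mat.png')[:,:,::-1];K,M=cam('wrist',T)
g=[ray(K,M,p,.06)[0] for p in((341,287),(312,223),(320,141))]
C=np.array(camera_info('wrist')['tool_from_camera'])[:2,3]; res=[]
for i,p in enumerate(g):
    im=cv2.imread('pics/s%d.png'%i)[:,:,::-1].copy(); T=np.eye(4); T[:3,:3]=R.from_quat(quat(0)[[1,2,3,0]]).as_matrix()
    off=T[:2,:2]@C; T[:3,3]=[p[0]-off[0],p[1]-off[1],.16]; K,M=cam('wrist',T)
    c,a,s,_=bar(im,K,M,p[0],p[1]); print(i,p,c,np.degrees(a),s); res.append([*c,a])
np.save('S.npy',res)
E
```

```text
0 [ 0.53123088 -0.26229361  0.06      ] [ 0.53064673 -0.26111606] 111.5825664124856 [np.float64(14.629740740058146), np.float64(42.301789064768116)]
1 [ 0.50125923 -0.1930526   0.06      ] [ 0.5002182  -0.19214429] 74.77614688920917 [np.float64(14.853632744925333), np.float64(42.41884200974821)]
2 [ 0.50947184 -0.11404909  0.06      ] [ 0.50547393 -0.16199214] 179.95510512627087 [np.float64(256.0193519368176), np.float64(373.00288046820117)]
```

```bash
python3 - <<'E'
import re
s=open('m.py').read()
s=s.replace("cs=blobs(im,(5,120,90),(27,255,255),300)\n    c=min","w=np.zeros_like(im); a,b=int(u),int(v); w[b-50:b+50,a-50:a+50]=im[b-50:b+50,a-50:a+50]\n    cs=blobs(w,(5,150,90),(27,255,255),300)\n    c=min")
open('m.py','w').write(s)
E
python3 - <<'E'
from m import *
T=np.load('Tm.npy');im=cv2.imread('pics/mat.png')[:,:,::-1];K,M=cam('wrist',T)
p=ray(K,M,(320,141),.06)[0]
C=np.array(camera_info('wrist')['tool_from_camera'])[:2,3]; S=np.load('S.npy')
im=cv2.imread('pics/s2.png')[:,:,::-1].copy(); T=np.eye(4); T[:3,:3]=R.from_quat(quat(0)[[1,2,3,0]]).as_matrix()
off=T[:2,:2]@C; T[:3,3]=[p[0]-off[0],p[1]-off[1],.16]; K,M=cam('wrist',T)
c,a,s,_=bar(im,K,M,p[0],p[1]); print(c,np.degrees(a),s); S[2]=[*c,a]
assert s[1]<47 and s[1]>39 and s[0]<18
np.save('S.npy',S)
fetch(S[2][:2],S[2][2]); wait(.2); view_held('held2')
E
```

```text
[ 0.50884407 -0.11270779] 83.46745837194777 [np.float64(14.376902294414151), np.float64(42.369470056355745)]
grip w mm 16.029897543260635 t 11.6083
held ((319.49993896484375, 183.49996948242188), (638.9998779296875, 366.99993896484375), 0.0) [-0.0028 -0.0525 -0.037 ]
held ((324.5, 436.0), (58.0, 537.0), 90.0) [-0.0011  0.0466 -0.037 ]
held ((324.5, 315.5), (103.0, 43.0), 90.0) [-0.001  -0.0103 -0.037 ]
held ((283.447021484375, 387.49664306640625), (10.213257789611816, 71.30170440673828), 3.6522226333618164) [-0.0179  0.0221 -0.037 ]
```

View pics/held2.png

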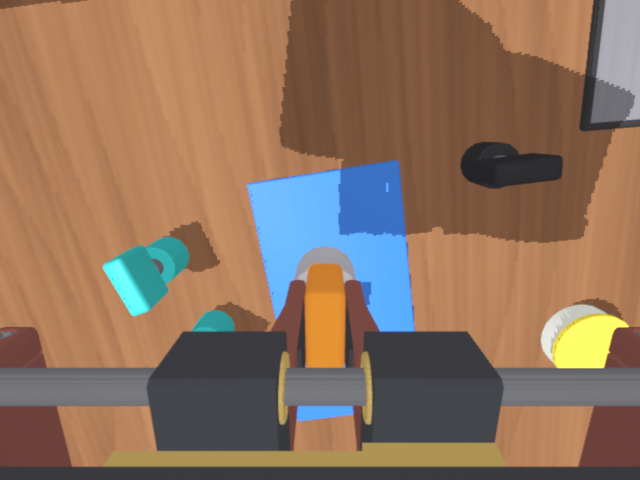

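Socket 2 is held squarely: grip 16.0 mm, bar columns 306–345 centred on the tool, and its front edge within about 1 mm of where it should be. Trying it on the nut.

```bash
cat >> m.py <<'E'
def lower(x,y,yaw,zt=.068,f=8):
    hit=movel([x,y,zt],list(quat(yaw)),v=.03,until_force=f)
    p=np.array(get_tcp_pos()); print('off %.1f %.1f'%((x-N[0])*1e3,(y-N[1])*1e3),'hit',hit,'z',p[2].round(4),'F',np.round(get_ft_force(),1),'t',round(get_time(),1)); return p[2]
def tryon(yaw=NY):
    move_pose([*N,.14],list(quat(yaw))); movel([*N,.09],v=.12)
    for dx,dy in((0,0),(.0,.0012),(.0,-.0012),(.0012,0),(-.0012,0)):
        z=lower(N[0]+dx,N[1]+dy,yaw)
        if z<.075: return N+[dx,dy]
        movel([N[0]+dx,N[1]+dy,z+.003],v=.1)
    return None
E
python3 - <<'E'
from m import *
wait(.1);print(get_ft_force(),get_ft_torque())
r=tryon(); print(r, get_ft_torque())
E
```

```text
[ 0.68231701 -1.22825464 -1.56742311] [-0.05976709  0.04220911  0.03058347]
off 0.0 0.0 hit True z 0.0689 F [-0.4  0.1  4.8] t 14.3
[0.53874 0.16425] [-0.17370113  0.11389566 -0.02876624]
```

It dropped fully over the nut (z 68.9 mm against 69 expected), so it is either the fitting socket or the big one. Turning clockwise and watching the torque will tell which.

Run:
```python
from m import *
z=.0685
for d in np.arange(0,.46,.09):
    move_pose([*N,z],list(quat(NY-d))); wait(.1)
    print(round(d,2),'Tz',np.round(get_ft_torque(),3),'F',np.round(get_ft_force(),1),'z',round(get_tcp_pos()[2],4),'w',round(get_grip_width()*88,2),round(get_time(),1))
```

```text
0.0 Tz [-0.067  0.33   0.022] F [-1.8  0.6  5.4] z 0.0689 w 15.71 14.6
0.09 Tz [ 0.244  0.045 -0.06 ] F [0.  1.5 6. ] z 0.0689 w 15.73 15.0
0.18 Tz [ 0.545 -0.427  0.004] F [2.6 2.8 5.3] z 0.0689 w 15.75 15.3
0.27 Tz [ 0.767 -0.563 -0.002] F [3.4 5.1 4.8] z 0.0689 w 15.98 15.7
0.36 Tz [ 0.74  -0.48  -0.014] F [3.3 3.3 4.2] z 0.0689 w 16.45 16.0
0.45 Tz [ 0.681 -0.648 -0.01 ] F [3.  4.  5.1] z 0.0689 w 16.03 16.4
```

There was no resisting torque: |Tz| stayed at or below 0.06 N·m over 0.45 rad, against 0.15 needed. So this looks like the oversized socket. I'll lift it, check from the picture that the nut didn't turn, stand it back, and fetch socket 1.

```bash
cat >> m.py <<'E'
def nutang(im,K,M):
    u,v=proj(K,M,[*N,.042])[0].astype(int)
    big=cv2.resize(im[v-30:v+30,u-30:u+30],(480,480),interpolation=cv2.INTER_CUBIC)
    for c in blobs(big,(12,90,60),(30,255,255),2000)[:1]:
        P=ray(K,M,cv2.convexHull(c)[:,0]/8-.5+(u-30,v-30),.042)[:,:2]; 
        th=np.radians(np.arange(0,180,1)); W=np.array([np.ptp(P@[np.cos(t),np.sin(t)]) for t in th])
        print('nut mean',P.mean(0),'normal dir',(np.degrees(np.angle(np.sum(W*np.exp(6j*th)))/6)+30)%60,W.min()*1e3,W.max()*1e3)
    return big
def putback(c,a):
    yaw=a-np.pi/2
    move_pose([*c,.13],list(quat(yaw))); movel([*c,ZG+.006],v=.15)
    hit=movel([*c,ZG-.002],v=.03,until_force=4); print('put',hit,get_tcp_pos()[2])
    wait(.1); command_gripper(1.0); movel([*c,.13],v=.15)
E
python3 - <<'E'
from m import *
S=np.load('S.npy')
movel([*N,.16],v=.15)
im,K,M=nadir(*N,.16); nutang(im,K,M); save('nutn2',im)
putback(*[S[2][:2],S[2][2]])
T=pose();K,M=cam('wrist',T);im=read_camera('wrist');save('put2',im)
fetch(S[1][:2],S[1][2])
save('held1',read_camera('wrist'))
r=tryon(); print(r,get_ft_torque())
E
```

```text
nut mean [0.53912687 0.1634285 ] normal dir 55.17343684454714 18.992352079739693 21.48766606683217
put True 0.04265916952237089
grip w mm 16.05403572394088 t 25.15
off 0.0 0.0 hit True z 0.0689 F [-0.6 -0.3  5.2] t 27.8
[0.53874 0.16425] [-0.11868152  0.18695563 -0.01485055]
```

View pics/put2.png

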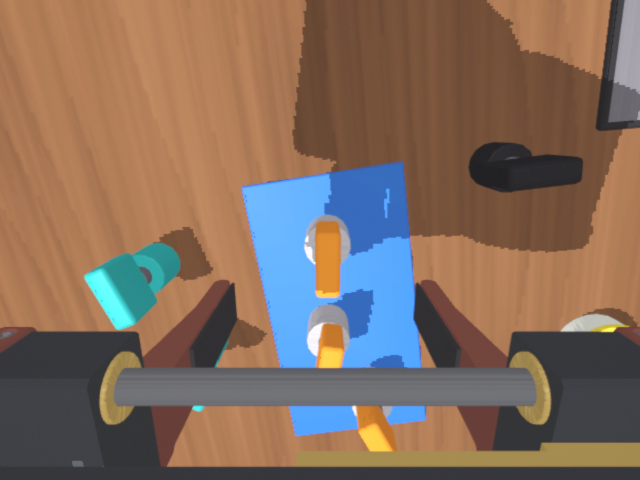

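Socket 2 stands upright on the mat at (327,245). Socket 1 also went fully down, so sockets 1 and 2 are the fitting and big ones in some order. The nut now reads about 9° clockwise of where it began, which disagrees with the low torque reading. I'll test socket 1 the same way, with finer readings during the motion.

Run:
```python
from m import *
z=.0685
for d in (0,.15,.27,.36,.45,.54,.6):
    move_pose([*N,z],list(quat(NY-d)))
    print(round(d,2),'Tz',np.round(get_ft_torque(),3),'F',np.round(get_ft_force(),1),'j6',round(get_effort()[5],3),'z',round(get_tcp_pos()[2],4),'w',round(get_grip_width()*88,2),round(get_time(),1))
movel([*N,.16],v=.15)
im,K,M=nadir(*N,.12); b=nutang(im,K,M)
im2=cv2.imread('pics/nutn2.png')[:,:,::-1]; T=np.eye(4); T[:3,:3]=R.from_quat(quat(0)[[1,2,3,0]]).as_matrix()
v=134; u=324
save('v5',np.hstack([cv2.resize(im2[v-30:v+30,u-30:u+30],(390,390),interpolation=cv2.INTER_CUBIC),cv2.resize(b,(390,390))]))
```

```text
0 Tz [-0.224  0.603 -0.056] F [-3.  -0.6  6.6] j6 -0.002 z 0.0689 w 15.97 28.0
0.15 Tz [-0.097  0.27  -0.014] F [-1.1 -0.4  5.9] j6 0.358 z 0.0689 w 16.09 28.3
0.27 Tz [-0.13   0.175 -0.026] F [ 0.2 -0.6  5.1] j6 0.264 z 0.0689 w 16.14 28.6
0.36 Tz [-0.146  0.188  0.002] F [1.1 0.1 5.3] j6 0.171 z 0.0689 w 15.88 28.8
0.45 Tz [-0.115  0.179 -0.052] F [-0.7 -0.7  5.8] j6 0.172 z 0.0689 w 15.99 29.1
0.54 Tz [-0.195  0.153 -0.01 ] F [ 0.9 -0.5  4.8] j6 0.173 z 0.0689 w 15.95 29.3
0.6 Tz [-0.198  0.171 -0.045] F [1.  0.3 5.3] j6 0.103 z 0.0689 w 15.85 29.6
nut mean [0.53878777 0.16415499] normal dir 55.63297749187481 18.984704015398716 21.482921049180483
```

View pics/v5.png

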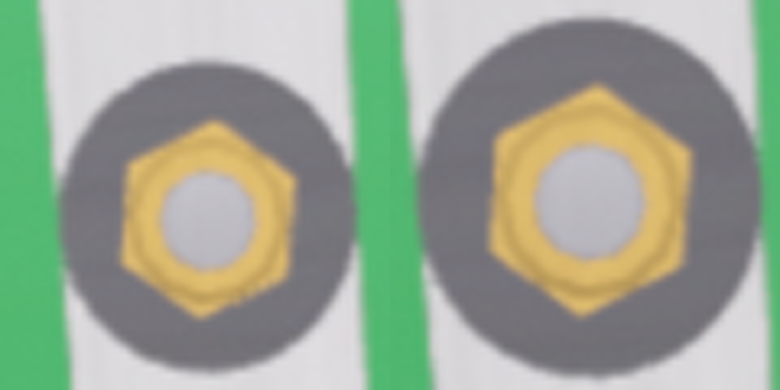

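Socket 1 turned 0.6 rad and left the nut where it was (55.2° then 55.6°), so it is the big one. Socket 2 had turned the nut about 0.15 rad, so it is the fitting one: exactly one of the two that dropped on fits, and socket 0 must be the small one. I'm correcting my earlier torque-based call: that torque reading was not informative. Now I'll put socket 1 back, refetch socket 2 and turn.

Run:
```python
from m import *
S=np.load('S.npy')
putback(S[1][:2],S[1][2]); 
c=S[2][:2]; 
im,K,M=nadir(*c,.16); c2,a2,s,_=bar(im,K,M,*c); print('socket2 now',c2,np.degrees(a2),s,S[2]); save('mat2',im)
if np.hypot(*(c2-c))<.006 and 39<s[1]<47: c,a=c2,a2
else: a=S[2][2]
fetch(c,a)
y0=np.radians(-4.5)
r=tryon(y0); print(r,get_time())
if r is not None:
    for d in np.arange(.1,.91,.1):
        move_pose([*r,.0685],list(quat(y0-d)))
        print(round(d,2),'Tz',round(get_ft_torque()[2],3),'F',np.round(get_ft_force(),1),'j6',round(get_effort()[5],3),'w',round(get_grip_width()*88,2))
    print(get_tcp_pos(),get_time())
```

```text
put True 0.04267343387250698
socket2 now [ 0.50914188 -0.11362543] 82.87096836916976 [np.float64(14.424769285664668), np.float64(42.151863371862625)] [ 0.50884407 -0.11270779  1.45678197]
grip w mm 15.785132919532344 t 39.3083
off 0.0 0.0 hit True z 0.0688 F [-0.6  0.5  5.2] t 41.6
[0.53874 0.16425] 41.6417
0.1 Tz -0.054 F [ 0.4 -0.5  4.3] j6 0.34 w 15.63
0.2 Tz -0.016 F [ 2.9 -2.3  4.9] j6 0.314 w 15.83
0.3 Tz -0.023 F [ 4.2 -4.   4.5] j6 0.284 w 15.89
0.4 Tz -0.024 F [ 5.1 -4.1  5.2] j6 0.198 w 15.87
0.5 Tz -0.041 F [ 3.6 -4.1  4.8] j6 0.2 w 16.1
0.6 Tz -0.02 F [ 3.6 -4.3  5.8] j6 0.199 w 16.12
0.7 Tz -0.063 F [ 4.2 -3.8  5.9] j6 0.197 w 15.64
0.8 Tz 0.04 F [ 2.8 -3.6  5.2] j6 0.197 w 15.83
0.9 Tz -0.008 F [ 3.4 -3.   5.3] j6 0.198 w 16.05
[0.53939637 0.16421399 0.06882367] 43.8917
```

The lateral force signature matches the first fit test. I'll lift briefly to read the nut's angle, then re-seat.

Run:
```python
from m import *
movel([*N,.16],v=.15)
im,K,M=nadir(*N,.12); b=nutang(im,K,M); save('v6',b); print(get_time())
```

```text
nut mean [0.53817101 0.16394206] normal dir 21.462264363816075 19.058639180332378 21.506375313988357
45.9833
```

View pics/v6.png

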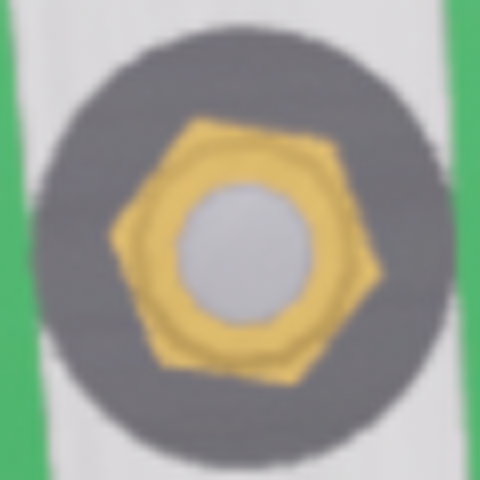

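The nut now reads −38.5° against +4° at the start, so it has turned 42.5° (0.74 rad) clockwise. I'll re-seat aligned with it and check, then hand in.

Run:
```python
from m import *
r=tryon(np.radians(-38.5)); print(r)
if r is not None:
    wait(.3); print(get_tcp_pos(),get_ft_force(),get_ft_torque(),get_grip_width()*88,get_time())
    save('final',np.hstack([read_camera('side')[120:360,150:550],read_camera('top')[120:360,160:560]]))
```

```text
off 0.0 0.0 hit True z 0.0688 F [-0.9 -0.1  5.8] t 48.0
[0.53874 0.16425]
[0.53863139 0.16417013 0.06881876] [ 0.67750001 -0.52522622  4.6444623 ] [-0.18912303  0.21587738 -0.00741016] 15.99885112852244 48.325
```

View pics/final.png

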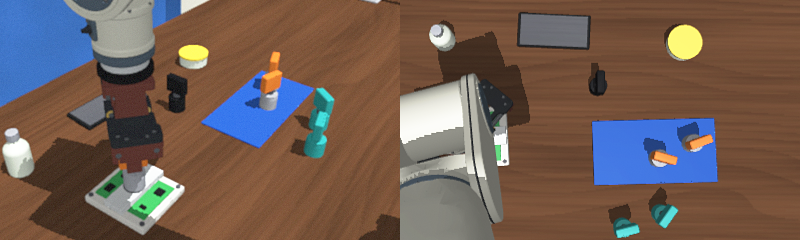

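The final view shows the held socket down on the clamp. The two other orange sockets stand upright on the mat at (660,157) and (697,143), and the phone, bottle and tub look undisturbed.

```bash
python3 -c "
from station import *
job_done(); print(get_time())"
```

```text
the job is handed in; nothing more can be done
the job is handed in; nothing more can be done
```

The fitting socket is the one that stood nearest the clamp. I handed the job in at about 48 s with that socket gripped and fully down on the nut; no verdict is reported.

- **Which fits:** Two sockets dropped fully over the nut. The middle one turned 0.6 rad without moving the nut, so it is the oversized one, and I stood it back upright on the mat. The one nearest the clamp did turn the nut. I never tried the far socket; by elimination it is the too-small one, and it was not touched.
- **Nut angle:** Before the final seating, the close-up picture showed the nut turned about 42.5° (0.74 rad) clockwise in all, inside the 0.4–1.2 rad limit. I re-seated the socket lined up with the nut and did not turn it further.
- **Last checks:** The tool height was 68.8 mm against 69 expected when fully down, and the grip width was 16.0 mm. The final pictures show the other two sockets upright on the mat and the phone, bottle and tub undisturbed.
- **Disagreement:** The wrist torque stayed near zero even while the nut was turning, so at first I took the fitting socket for the big one and put it back. The nut angles measured in the pictures corrected that.

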